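# Stopper the vials and set the bleed screw on a purge station

## Robot

A 6-joint arm with a two-finger parallel gripper is mounted at the origin on the work surface. World frame = base frame: x ahead of the robot, y to its left, z up, the work surface at z = 0. Lengths are in m, angles in degrees, forces in N, time in s.
With the tool pointing down it reaches from about 0.35 to 0.875 m from the base axis. Payload 4.2 kg.
Tool frame: the origin (TCP) lies midway between the tips of the shut fingers; the grasp point (between the pads) lies 19 mm behind it; z points along the fingers, y is the line along which they close (so a half turn about z gives the same grasp; the last joint's range is limited). The gripper opens to 87 mm and grips with 3 to 60 N. Pads are 19 mm wide; open, the fingers measure 117 mm over their backs; the gripper's body (75 mm by 190 mm) begins 51 mm behind the grasp point.
Start: joints at [81.624, 22.042, 0.453, 0, -68.411, -14.817], TCP at [0.246, 0.574, 0.188] pointing down, gripper open.
Joint ranges: [-179.83, 179.83], [-69.29, 118.12], [-61.27, 80.66], [-181.25, 117.63], [-171.15, -9.14], [-177.46, 177.46]. Speed limits (degrees/s): [159.86, 159.86, 180, 180, 180, 180].

## Interface

Orientations are given as [roll, pitch, yaw] about the fixed x, y, z axes, in that order (R = Rz(yaw) Ry(pitch) Rx(roll)).
In Python, from workcell import env gives the robot as it stands. The module is installed in compiled form; this text tells all that it offers. Calls block until the motion is done:
- env.goto(position, orientation): joint-space move of the TCP to a pose.
- env.move_straight(position, rotation=None, rate=0.15, force_limit=None): straight line of the TCP; rotation=None keeps the orientation; rate is the mean speed in m/s. With force_limit (N) it stops when the force on the tool has changed by that much, and returns True; else False.
- env.set_joints(angles): joint-space move.
- env.gripper_to(opening, grasp_force=None): opening from 0.0 (shut) to 1.0 (fully open); grasp_force is the grip in N (None keeps the last); returns when the fingers have stopped.
- env.dwell(seconds).
- env.inverse_kinematics(position, orientation): joint angles nearest the present ones, or None.
- env.read_state(): the state.
- env.grab_frame(name): name is "scene" or "top" or "wrist"; returns a dict with "image" (384x512x3 uint8, blue, green, red), "fx", "fy", "cx", "cy" (pixels), "position" and "orientation" of the camera in the world. Camera axes: x right, y up, looking along -z (the intrinsics and any distortion apply to the point x, -y, -z); pixel columns grow to the right and rows downward; lengths in m; the calibration is good to about 2 mm. A picture is of the moment at which its call begins. There is no depth.
A pose or a line that the arm cannot do raises env.Unreachable and nothing moves.
- env.close_job(): hands the job in; it is judged then, once.
Trained networks look in a picture, given as the dict that the camera call returned (one of the last four; its "shot" number tells which), for a name from the list of things; names that differ only in an ending like _2 or _b are one class to them, and where a whole thing is asked for, a point or a joint stands for the part that bears it (a point fixed in the world has none). Each returns a list of dicts, best first, with "score" (0 to 1); they miss things now and then, are a little off and sometimes report something else, mostly with a low value. They report only what shows in the picture. A call takes as long as a camera call.
- env.search_frame(picture, thing): "xyz" ([x, y, z] in m, in world coordinates, good to about 4 mm: the middle of the surface that is visible of it).
- env.trace(picture, thing): "mask" (384x512 bool, what is visible of it).
The state is a dict: "clock": time; "joint_positions": joint angles; "qvel": joint speeds; "joint_torque": joint torques, N m; "position": TCP position; "tool_rot": TCP orientation; "force": force on the tool from outside, world axes, zero at the start; "wrist_torque": the same for the moment, N m; "opening": opening from 0.0 (shut) to 1.0 (fully open); "finger_force": force on a finger pad.
Only numpy, scipy, OpenCV 4.12 (cv2) and the standard library are available. Lean on these libraries where they do the work, as an engineer would, in place of code of your own. Each camera call takes 0.05 s, during which the arm holds its last target. There are 200 camera calls.

## Task

On the blue purge station, first push both red vial stoppers in the rack fully home. Then turn the black thumbscrew of the bleed valve clockwise until it seats, back it off a quarter turn, and finish while still gripping it at that setting, not letting go. Leave the other things on the bench and on the station where they are.

Things in the scene. Friction and masses are not known exactly. Their poses are not given: they have to be found in the camera images.
- station: Fixed blue deck, white top, 170 (x) x 290 (y) x 30 mm. Origin: centre of underside. In its frame (mm): aluminium rack 50 x 120, top z 65, centre (-20,-60), with two clear 24 mm vials, rims z 80, at (-20,-30) stopper_a, (-20,-90) stopper_b; brass valve with thumbscrew at (-20,80). Its 52 mm steel flange (top z 85) has a red tick on the -x side, a green tick on the -y side.
- stopper_a_top (a point): Centre of the top face of the red stopper of the vial nearer the thumbscrew: a red disc 26 mm across, 14 mm tall. Top face at z 94 mm when fully home, up to 101 mm when proud. Its z axis is up.
- stopper_b_top (a point): The same for the second vial, 60 mm farther from the thumbscrew.
- stopper_a (a joint): How far stopper_a is pressed down: 0 = 7 mm proud, 0.007 m = fully home (hard stop). It slides straight down under about 6 N (friction 5 N) and stays where it is left; starts between 0 and 0.003.
- stopper_b (a joint): The same for stopper_b.
- thumbscrew_grip (a point): Grip point of the black thumbscrew, on its vertical turning axis, 119 mm above the bench, 6 mm below its top. It has a wing: a bar 44 mm long (x axis), 12 mm thick (y), z 95 to 125 mm above the bench, over a hub 30 mm across (z 88 to 96). Pinch the 12 mm thickness from above. A white line on the bar's top marks its +x end. z axis up. It only turns, it does not rise or sink.
- thumbscrew (a joint): Angle in rad, growing clockwise seen from above (tightening); starts between 0.4 and 2.0. Seats on a hard stop at 2.80: white line towards the red tick (station's -x). A quarter turn back (counter-clockwise) is 1.23: white line towards the green tick (station's -y, the vials). Loose-end stop at 0. Friction 0.06 N m, stays where left.
- spare_stopper: Loose red stopper, 26 mm across, 14 mm tall, standing on the station's deck; leave alone. Origin: centre of its underside.
- sample_tube: Small amber jar with a white cap, 24 mm across, 50 mm tall, on the station's deck; leave alone. Origin: centre of its underside.
- beaker: Clear beaker, 70 mm across, 85 mm tall; leave alone. Origin: centre of its underside.
- amber_jar: Amber jar with black cap, 60 mm across, 90 mm tall; leave alone. Origin: centre of its underside.
- wash_bottle: White bottle with red cap, 64 mm across, 150 mm tall; leave alone. Origin: centre of its underside.
- spatula: Steel lab spatula lying flat on the bench, 165 mm long along its x, 14 mm wide, 5 mm thick; leave alone. Origin: underside, near its middle.
- white_cap: White screw cap, 36 mm across, 14 mm tall; leave alone. Origin: centre of its underside.

How it is judged:
By the outcome, as a careful person would: the job done as asked, in the order asked, and still so for the second after the job is handed in, while the arm keeps its last pose, push and grip.
It also fails if it takes over 64 s, if anything falls off the work surface, if the arm or the gripper's body presses on something with over 40 N, if the wrist force passes 120 N, or if a joint passes its speed limit or range.

## Working session

There is one attempt and no reset: what is moved stays moved. The work goes in short steps, each a Python script; the robot and the scene stay as the last script left them, time stands still between calls to the robot, and variables do not carry over. Pictures are saved under pics/ and viewed, at most 10 in all, crops included, and the job is handed in when it is done.

```bash
mkdir -p pics; python3 - <<'E'
from workcell import env
import cv2,numpy as np
fs={}
for n in("top","scene"):
    f=env.grab_frame(n);fs[n]=f
    cv2.imwrite(f"pics/{n}0.png",f["image"])
    print(n,f["fx"],f["cx"],f["cy"],np.round(f["position"],4),np.round(f["orientation"],2),[k for k in f])
    for t in("station","stopper_a_top","thumbscrew_grip","spare_stopper","sample_tube","wash_bottle","beaker","amber_jar"):
        print(t,[(np.round(d["xyz"],3).tolist(),round(d["score"],2)) for d in env.search_frame(f,t)][:4])
a=np.hstack([fs["top"]["image"],fs["scene"]["image"]])
s=env.read_state();print(s["clock"],s["tool_rot"],s["position"],s["force"],s["opening"])
E
```

```text
top 416.3144208453014 254.86979847615325 196.1581896981495 [ 0.4574 -0.0123  1.1063] [ 4.740e+00 -9.000e-02 -9.042e+01] ['image', 'fx', 'fy', 'cx', 'cy', 'position', 'orientation', 'shot']
station [([0.563, 0.027, 0.029], 0.64)]
stopper_a_top [([0.534, 0.027, 0.096], 0.56), ([0.629, 0.08, 0.123], 0.31)]
thumbscrew_grip [([0.627, 0.082, 0.124], 0.46)]
spare_stopper [([0.652, -0.397, 0.007], 0.26)]
sample_tube [([0.525, -0.063, 0.078], 0.38)]
wash_bottle [([0.544, -0.341, 0.104], 0.95)]
beaker [([0.476, 0.398, 0.05], 0.61), ([0.59, -0.027, 0.046], 0.24)]
amber_jar [([0.543, -0.337, 0.1], 0.59)]
scene 376.67223005620644 251.78633217081622 196.05871551990603 [1.0248 0.3045 0.834 ] [ 37.71  -0.65 123.54] ['image', 'fx', 'fy', 'cx', 'cy', 'position', 'orientation', 'shot']
station [([0.614, 0.041, 0.028], 0.71)]
stopper_a_top [([0.638, 0.086, 0.117], 0.51)]
thumbscrew_grip [([0.639, 0.086, 0.12], 0.56)]
spare_stopper [([0.593, -0.027, 0.046], 0.41)]
sample_tube []
wash_bottle [([0.561, -0.333, 0.082], 0.75)]
beaker [([0.472, 0.386, 0.057], 0.67), ([0.636, 0.085, 0.117], 0.6)]
amber_jar [([0.729, 0.349, 0.087], 0.88)]
0.9 [-1.79997178e+02 -1.75299450e-03 -2.31905059e+01] [0.24610456 0.57448859 0.18828408] [ 0.59007184 -0.46022732  0.06958327] 0.9999842944782109
```

View pics/top0.png

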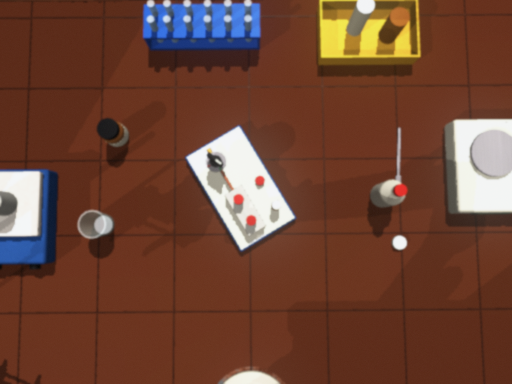

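View pics/scene0.png

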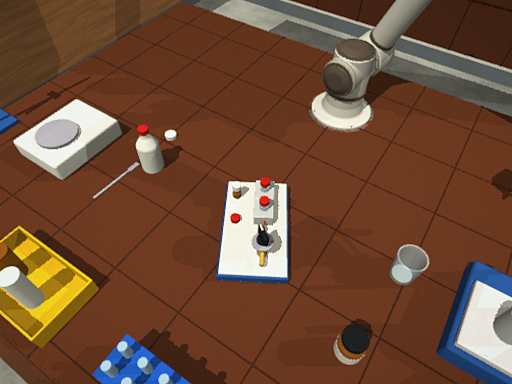

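The top view shows the station turned: thumbscrew at about (216,160), stopper_a at (238,200), stopper_b at (251,221), spare stopper at (260,181) and tube at (276,209). The scene view agrees. Next I'll fit the station pose.

```bash
cat > h.py <<'E'
from workcell import env
import cv2,numpy as np
from scipy.spatial.transform import Rotation as R
from scipy.optimize import least_squares
def ray(f,p):
    d=np.array([(p[0]-f["cx"])/f["fx"],-(p[1]-f["cy"])/f["fy"],-1.])
    return R.from_euler("xyz",f["orientation"],degrees=True).apply(d)
def onz(f,p,z):
    d=ray(f,p);o=np.array(f["position"]);return o+d*(z-o[2])/d[2]
def proj(f,P):
    q=R.from_euler("xyz",f["orientation"],degrees=True).inv().apply(np.atleast_2d(P)-f["position"])
    return np.c_[f["cx"]-f["fx"]*q[:,0]/q[:,2],f["cy"]+f["fy"]*q[:,1]/q[:,2]]
def reds(f,amin=15):
    im=f["image"].astype(int);m=((im[...,2]>130)&(im[...,1]<70)&(im[...,0]<75)).astype(np.uint8)
    n,_,st,c=cv2.connectedComponentsWithStats(m)
    return [(c[i].round(1).tolist(),int(st[i,4])) for i in range(1,n) if st[i,4]>=amin]
def S2W(st,p):
    x,y,a=st;c,s=np.cos(a),np.sin(a);p=np.asarray(p,float)
    return np.array([x+c*p[0]-s*p[1],y+s*p[0]+c*p[1],p[2]])
E
python3 - <<'E'
from h import *
f=env.grab_frame("top")
print(reds(f))
im=f["image"];g=cv2.inRange(im,(150,150,150),(255,255,255))
n,l,st,c=cv2.connectedComponentsWithStats(g)
k=l[190,225] if l[190,225] else l[185,215]
pts=np.argwhere(l==k)[:,::-1].astype(np.float32)
r=cv2.minAreaRect(pts);b=cv2.boxPoints(r)
W=np.array([onz(f,p,.03) for p in b]);print(b.round(1).tolist(),W.round(4).tolist())
print("sides",[np.linalg.norm(W[i]-W[(i+1)%4]).round(4) for i in range(4)],"ctr",W.mean(0).round(4))
for p,z in(((238,200),.097),((251,221),.097),((216,160),.122),((260,181),.044)): print(onz(f,p,z).round(3))
E
```

```text
[([400.7, 189.7], 129), ([250.7, 220.3], 37)]
[[185.3000030517578, 156.8000030517578], [239.10000610351562, 124.5], [294.79998779296875, 217.3000030517578], [241.0, 249.60000610351562]] [[0.6511, 0.1665, 0.03], [0.736, 0.0254, 0.03], [0.491, -0.1174, 0.03], [0.4092, 0.022, 0.03]]
sides [np.float64(0.1647), np.float64(0.2836), np.float64(0.1617), np.float64(0.2817)] ctr [0.5718 0.0241 0.03  ]
[0.532 0.027 0.097]
[ 0.481 -0.005  0.097]
[0.626 0.078 0.122]
[ 0.584 -0.028  0.044]
```

```bash
python3 - <<'E'
from h import *
env.goto([0.54,0.03,0.30],[180,0,30.2])
f=env.grab_frame("wrist");cv2.imwrite("pics/w1.png",f["image"])
s=env.read_state();print(s["clock"],np.round(s["joint_positions"],1),np.round(f["position"],4),np.round(f["orientation"],2),f["fx"],f["cx"],f["cy"])
print(reds(f,100))
st=(0.5718,0.0241,np.radians(-59.8))
for p in([-.02,-.03,.097],[-.02,-.09,.097],[-.02,.08,.125],[-.085,-.145,.03],[.085,-.145,.03],[.085,.145,.03],[-.085,.145,.03]): print(proj(f,S2W(st,p)).round(1))
E
```

```text
3.2417 [ 20.4  10.4   0.1  -0.  -79.7  99.8] [0.6024 0.0681 0.4964] [-1.547e+01 -2.000e-02 -5.978e+01] 286.5638473261892 249.87312102254606 192.77962112492227
[([295.7, 152.8], 152), ([250.6, 170.5], 206), ([250.8, 210.5], 199)]
[[251.6 171. ]]
[[251.5 211.1]]
[[251.9  86.7]]
[[214.1 228.3]]
[[311.3 228.3]]
[[322.5  45.9]]
[[207.6  45.8]]
```

View pics/w1.png

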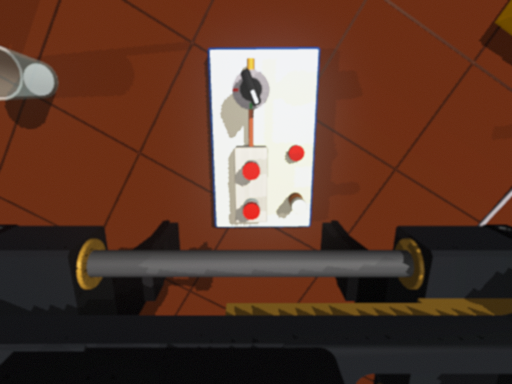

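The wrist view matches the fitted pose to about 1 px: stoppers at (251,171) and (251,211), thumbscrew at (250,89). The white line is at the lower right end of the bar, around (256,99), so q is about 0.8. Now I'll press the stoppers.

```bash
python3 - <<'E'
from h import *
st=(0.5718,0.0248,np.radians(-59.8))
env.gripper_to(0.0,20)
for y in(-.03,-.09):
    p=S2W(st,[-.021,y,.13])
    env.goto(p,[180,0,30.2]); 
    hit=env.move_straight([p[0],p[1],.086],rate=.02,force_limit=22)
    s=env.read_state();print(hit,np.round(s["position"],4),p.round(4),np.round(s["force"],1),s["clock"])
    env.move_straight([p[0],p[1],.14],rate=.15)
t=S2W(st,[-.02,.08,0])
env.gripper_to(0.5)
env.goto([t[0]-.055,t[1]-.032,.24],[180,0,30.2])
f=env.grab_frame("wrist");cv2.imwrite("pics/w2.png",f["image"])
print(reds(f,100),[proj(f,S2W(st,p)).round(1).tolist() for p in([-.02,.08,.125],[-.02,-.03,.094],[-.02,-.09,.094],[-.042,.08,.085],[-.02,.058,.085])],env.read_state()["clock"])
c=proj(f,S2W(st,[-.02,.08,.125]))[0].astype(int);print(c)
cr=f["image"][max(0,c[1]-50):c[1]+50,c[0]-60:c[0]+60];cv2.imwrite("pics/w2c.png",cv2.resize(cr,None,fx=5,fy=5,interpolation=cv2.INTER_CUBIC))
E
```

```text
False [0.5354 0.0279 0.0861] [0.5353 0.0279 0.13  ] [ 0.1  0.2 -0.2] 7.8333
False [ 0.4835 -0.0023  0.0861] [ 0.4835 -0.0023  0.13  ] [ 1.5  0.5 -0.4] 11.0417
[([301.0, 185.9], 205), ([250.5, 210.3], 283)] [[[251.4, 121.0]], [[251.2, 210.5]], [[251.2, 253.7]], [[232.7, 120.0]], [[251.3, 138.9]]] 13.2083
[251 120]
```

View pics/w2.png

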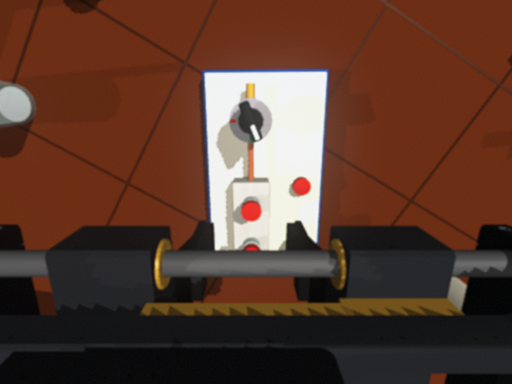

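View pics/w2c.png

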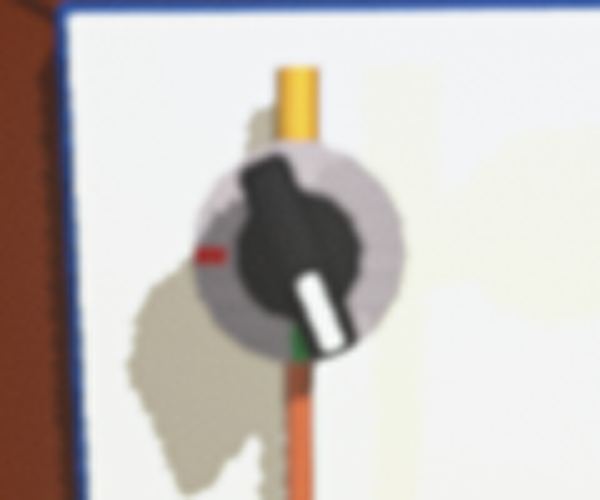

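The picture shows the thumbscrew centred at about (251,121) with the white line just right of the green tick. Neither press felt any contact, even at z 0.086, so I'll check the gripper and its approach.

```bash
python3 - <<'E'
from h import *
st=(0.5718,0.0248,np.radians(-59.8))
print("op",env.read_state()["opening"])
env.gripper_to(0.0,20);print("shut",env.read_state()["opening"],env.read_state()["finger_force"])
p=S2W(st,[-.021,-.03,.13])
env.goto(p,[180,0,30.2])
for z in(.105,.100,.096):
    env.move_straight([p[0],p[1],z],rate=.03,force_limit=22)
    s=env.read_state();print(z,np.round(s["position"],4),np.round(s["force"],1),round(s["clock"],2))
f=env.grab_frame("wrist");cv2.imwrite("pics/w3.png",f["image"]);print(proj(f,S2W(st,[-.02,-.03,.094])),proj(f,s["position"]))
E
```

```text
op 0.5043226068882155
shut 0.0025941825230233707 0.0
0.105 [0.5355 0.0279 0.1052] [ 0.5 -0.5  0. ] 15.72
0.1 [0.5351 0.0278 0.0997] [-0.6  0.6  0.2] 16.03
0.096 [0.5351 0.0278 0.0957] [ 0.1  0.6 -0.3] 16.32
[[252.5932083  216.04601288]] [[251.1987526  217.09561891]]
```

View pics/w3.png

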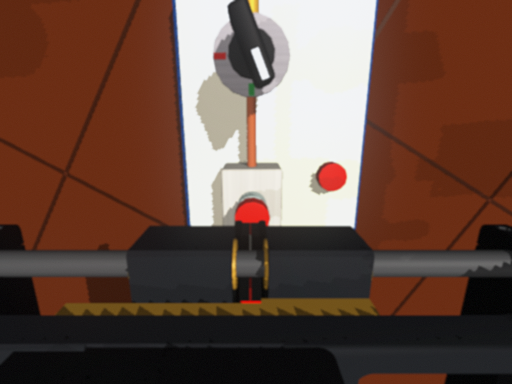

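```bash
python3 - <<'E'
from h import *
s=env.read_state()
f=env.grab_frame("scene");c=proj(f,s["position"])[0].astype(int);print(c)
cr=f["image"][c[1]-50:c[1]+60,c[0]-60:c[0]+60];cv2.imwrite("pics/s3.png",cv2.resize(cr,None,fx=5,fy=5,interpolation=cv2.INTER_CUBIC))
E
```

```text
[264 199]
```

View pics/s3.png

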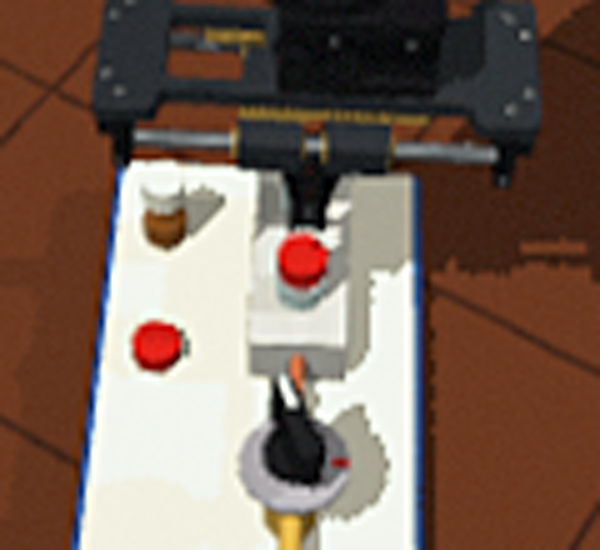

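The scene crop shows the fingertip ending at crop (305,237), just behind or above stopper_a at (302,260). I'll triangulate the tip's front edge from both views.

```bash
python3 - <<'E'
from h import *
st=(0.5718,0.0248,np.radians(-59.8))
s=env.read_state();fw=env.grab_frame("wrist");fs=env.grab_frame("scene")
def tri(a,b):
    da,db=ray(*a),ray(*b);A=np.c_[da,-db];t=np.linalg.lstsq(A,np.array(b[0]["position"])-a[0]["position"],rcond=None)[0]
    return a[0]["position"]+da*t[0],b[0]["position"]+db*t[1]
def loc(P): 
    c,n=np.cos(st[2]),np.sin(st[2]);d=P-np.array([st[0],st[1],0]);return np.array([c*d[0]+n*d[1],-n*d[0]+c*d[1],d[2]]).round(4)
for p in tri((fw,(251,222)),(fs,(265,196.4))): print("tip",loc(p))
print("tcp",loc(np.array(s["position"])))
# stopper a: scene red blobs
print(reds(fs,15),reds(fw,100),proj(fs,S2W(st,[-.02,-.03,.097])),proj(fs,S2W(st,[-.02,.08,.125])))
E
```

```text
tip [-0.0212 -0.0284  0.1098]
tip [-0.0216 -0.0284  0.1097]
tcp [-0.021 -0.03   0.096]
[([141.9, 128.5], 84), ([264.0, 200.7], 72), ([234.9, 217.4], 63)] [([331.3, 176.6], 567), ([252.0, 212.1], 617)] [[264.15137558 199.01250198]] [[262.73526384 230.69561391]]
```

The tip really sits about 14 mm above the reported TCP and is aligned horizontally. That explains the missing contact, so I'll press lower with force guarding.

```bash
python3 - <<'E'
from h import *
st=(0.5718,0.0248,np.radians(-59.8))
p=S2W(st,[-.021,-.03,.13])
z=.086
env.move_straight([p[0],p[1],z],rate=.04,force_limit=22)
while z>.066:
    z-=.002
    h=env.move_straight([p[0],p[1],z],rate=.02,force_limit=22)
    s=env.read_state();print(h,round(z,4),np.round(s["position"],4),np.round(s["force"],1),round(s["clock"],2))
    if h:break
E
```

```text
False 0.084 [0.5352 0.0278 0.0839] [-0.7 -0.   0.4] 17.17
False 0.082 [0.5352 0.0278 0.0819] [0.4 0.2 0.1] 17.42
False 0.08 [0.5352 0.0278 0.0799] [-0.3  1.2  0.1] 17.67
False 0.078 [0.5352 0.0278 0.0778] [-0.9 -0.3  0.8] 17.92
False 0.076 [0.5352 0.0278 0.0758] [ 0.1 -0.4 -0.2] 18.17
False 0.074 [0.5352 0.0278 0.0739] [-0.6  0.4  0.5] 18.42
False 0.072 [0.5352 0.0278 0.0718] [ 0.9 -0.3  0.7] 18.67
False 0.07 [0.5352 0.0278 0.0699] [-0.9  0.6 -1. ] 18.92
False 0.068 [0.5352 0.0278 0.0678] [-0.1 -1.1 -0.5] 19.17
False 0.066 [0.5352 0.0278 0.0658] [-0.6 -0.1 -0.7] 19.42
```

```bash
python3 - <<'E'
from h import *
s=env.read_state();fw=env.grab_frame("wrist");fs=env.grab_frame("scene")
c=proj(fs,s["position"])[0].astype(int);print(c,proj(fw,s["position"]),reds(fw,50),reds(fs))
a=cv2.resize(fs["image"][150:250,214:314],(400,400),interpolation=cv2.INTER_CUBIC)
b=cv2.resize(fw["image"][120:320,152:352],(400,400),interpolation=cv2.INTER_CUBIC)
cv2.imwrite("pics/c4.png",np.hstack([a,b]))
E
```

```text
[264 206] [[251.18629561 217.12279289]] [([214.0, 45.5], 100), ([342.0, 184.6], 731), ([255.2, 218.5], 190)] [([141.8, 128.6], 85), ([262.9, 202.9], 31), ([234.8, 217.5], 64)]
```

View pics/c4.png

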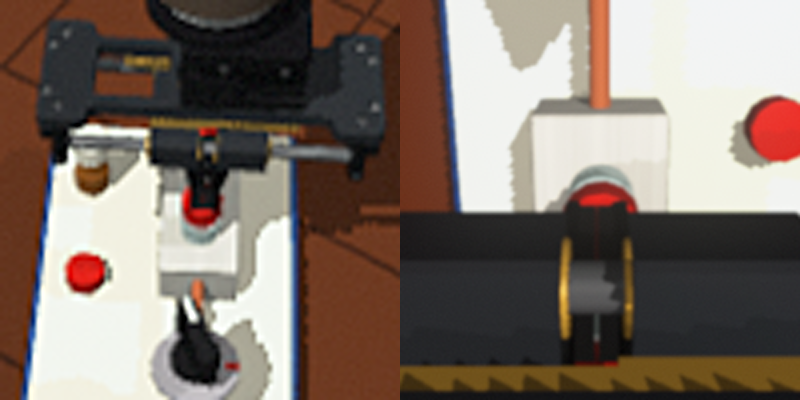

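The fingertips still look above the stopper: the tip covers its back half and there is no force. A numeric check of the tip height comes next, then I'll continue down with the guard.

```bash
python3 - <<'E'
from h import *
st=(0.5718,0.0248,np.radians(-59.8))
p=S2W(st,[-.021,-.03,.13])
s=env.read_state();fw=env.grab_frame("wrist");fs=env.grab_frame("scene")
P=np.array(s["position"]);ax=np.array([np.cos(np.radians(30.2)),np.sin(np.radians(30.2)),0])
for h in(0,.01,.02,.03): print(h,[proj(f,P+[0,0,h]+ax*e).round(1)[0].tolist() for f in(fw,fs) for e in(.0095,0)])
z=P[2]
while z>.045:
    z-=.0015
    h=env.move_straight([p[0],p[1],z],rate=.02,force_limit=22)
    s=env.read_state();print(h,round(z,4),round(s["position"][2],4),np.round(s["force"],1),round(s["clock"],2))
    if h or abs(s["force"][2])>3 :break
E
```

```text
0 [[251.2, 204.7], [251.2, 217.1], [263.9, 209.5], [264.1, 206.5]]
0.01 [[251.3, 209.2], [251.3, 222.1], [264.1, 207.2], [264.2, 204.1]]
0.02 [[251.4, 214.1], [251.4, 227.7], [264.2, 204.8], [264.4, 201.7]]
0.03 [[251.5, 219.6], [251.4, 233.8], [264.4, 202.4], [264.5, 199.3]]
False 0.0645 0.0647 [ 1.  -0.6  0.4] 19.87
False 0.063 0.0634 [-0.4 -0.1  3.7] 20.12
```

The finger's front edge fits a tip about 30 mm above the reported TCP in both views, and contact has just begun. Pressing home now, then the second stopper.

```bash
python3 - <<'E'
from h import *
st=(0.5718,0.0248,np.radians(-59.8))
z0=.0625
for y in(-.03,-.09):
    p=S2W(st,[-.021,y,.13])
    if y<-.05:
        env.move_straight([*p[:2],.067+.003],rate=.1)   # above first stopper line, same height
    z=z0 if y>-.05 else .066
    while z>.048:
        h=env.move_straight([p[0],p[1],z],rate=.02,force_limit=25)
        s=env.read_state();print(h,round(z,4),round(s["position"][2],4),np.round(s["force"],1),round(s["clock"],2))
        if h or s["force"][2]>15:break
        z-=.002
    env.move_straight([p[0],p[1],.085],rate=.15)
E
```

```text
False 0.0625 0.0628 [-0.5 -0.9  4.3] 20.37
False 0.0605 0.0605 [0.7 0.1 3.1] 20.62
False 0.0585 0.06 [-2.9  0.3 10.8] 20.87
False 0.0565 0.0598 [-6.5  1.9 21.1] 21.12
False 0.066 0.0658 [-0.1 -0.8  0.7] 22.57
False 0.064 0.0641 [-1.3  1.1  2. ] 22.82
False 0.062 0.0621 [-1.   1.1  2.7] 23.07
False 0.06 0.0601 [-2.1  1.2  3.3] 23.32
False 0.058 0.0599 [-5.9  2.4 16.5] 23.57
```

Both stoppers bottom out at the same height (0.0598 and 0.0599), so they are home, and this puts the real tip 34 mm above the reported TCP. Now I'll grip the thumbscrew with that offset.

```bash
python3 - <<'E'
from h import *
st=(0.5718,0.0248,np.radians(-59.8))
t=S2W(st,[-.02,.08,0])
env.goto([t[0],t[1],.115],[180,0,50.2])
env.gripper_to(0.45)
h=env.move_straight([t[0],t[1],.0675],rate=.05,force_limit=10)
s=env.read_state();print(h,np.round(s["position"],4),np.round(s["force"],1),round(s["clock"],2),s["joint_positions"][5])
if not h:
    env.gripper_to(0.0,30)
    s=env.read_state();print("grip",s["opening"],s["opening"]*87,s["finger_force"],np.round(s["force"],1),np.round(s["wrist_torque"],2))
    f=env.grab_frame("scene");cv2.imwrite("pics/g5.png",cv2.resize(f["image"][170:270,204:304],(500,500),interpolation=cv2.INTER_CUBIC))
E
```

```text
False [0.6312 0.0824 0.0679] [ 0.7 -0.2 -0.1] 26.65 118.21942188573837
grip 0.13769735011932832 11.979669460381563 29.99926536809653 [-1.1  1.5  1.3] [ 0.29  0.27 -0.02]
```

View pics/g5.png

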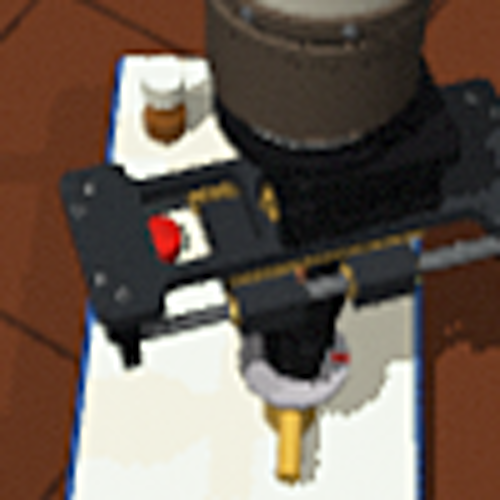

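The bar is gripped at 12.0 mm; the picture shows the fingers on it, centred over the flange at about (300,350). Now turning clockwise to the seat.

```bash
python3 - <<'E'
from h import *
st=(0.5718,0.0248,np.radians(-59.8))
t=S2W(st,[-.02,.08,.0675])
yaws=[30,10,-10,-30,-45,-51]+list(np.arange(-53,-74,-2.))
for y in yaws:
    env.goto(t,[180,0,y])
    s=env.read_state();tz=s["wrist_torque"][2]
    print(y,round(s["tool_rot"][2],2),np.round(s["position"]-t,4),"F",np.round(s["force"],1),"tz",round(tz,3),round(s["opening"]*87,2),round(s["clock"],2))
    if abs(tz)>.3 or s["clock"]>45:break
E
```

```text
30 30.14 [-0.0001  0.0002  0.0001] F [-2.5  1.5  1.8] tz -0.006 11.56 27.73
10 10.22 [-0.0001  0.0001  0.0001] F [-1.9  2.   1.7] tz -0.052 11.96 28.15
-10 -9.76 [-0.      0.      0.0001] F [-2.6  1.8  3.3] tz -0.045 12.16 28.57
-30 -29.75 [-0.0001 -0.      0.0001] F [-1.6  1.1  2.2] tz -0.079 11.7 29.0
-45 -44.72 [-0.0001 -0.0001  0.0001] F [-2.7  1.6  2.9] tz -0.048 11.97 29.36
-51 -50.72 [-0.0001 -0.0001  0.0001] F [-2.3  1.2  3.2] tz -0.02 11.94 29.61
-53.0 -52.85 [-0.0001 -0.0001  0.0001] F [-2.1  1.1  3.9] tz -0.142 11.83 29.86
-55.0 -54.9 [-0.0001 -0.0001  0.0001] F [-3.   0.9  4.7] tz -0.07 11.79 30.11
-57.0 -56.93 [-0.0002 -0.0001  0.0001] F [-4.3  0.7  3.6] tz 0.005 12.09 30.36
-59.0 -58.93 [-0.0002 -0.0001  0.0001] F [-4.9 -0.   4. ] tz -0.131 11.62 30.61
-61.0 -60.87 [-0.0002 -0.0002  0.    ] F [-3.9 -0.1  6. ] tz 0.296 11.65 30.86
-63.0 -62.84 [-0.0001 -0.0001  0.0001] F [-3.9 -0.6  5. ] tz 0.606 11.98 31.11
```

Seated at yaw of about -60°, matching the expected -59.8°; torque is rising to 0.6 N m. Backing off a quarter turn to +30.2°.

```bash
python3 - <<'E'
from h import *
st=(0.5718,0.0248,np.radians(-59.8))
t=S2W(st,[-.02,.08,.0675])
for y in(-60,-40,-20,0,20,30.3):
    env.goto(t,[180,0,y])
    s=env.read_state();print(y,round(s["tool_rot"][2],2),"F",np.round(s["force"],1),"tz",round(s["wrist_torque"][2],3),round(s["opening"]*87,2),round(s["clock"],2))
env.dwell(.3)
fw=env.grab_frame("wrist");fs=env.grab_frame("scene");s=env.read_state();print(s["tool_rot"],s["finger_force"])
c=proj(fs,S2W(st,[-.02,.06,.11]))[0].astype(int)
a=cv2.resize(fs["image"][c[1]-50:c[1]+50,c[0]-50:c[0]+50],(400,400),interpolation=cv2.INTER_CUBIC)
b=cv2.resize(fw["image"][120:320,152:352],(400,400),interpolation=cv2.INTER_CUBIC)
cv2.imwrite("pics/f6.png",np.hstack([a,b]))
E
```

```text
-60 -59.97 F [-4.3  0.1  5.4] tz 0.091 11.88 31.36
-40 -39.97 F [-4.4 -0.3  5.2] tz 0.112 11.85 31.78
-20 -19.97 F [-4.  -0.2  5.6] tz 0.041 11.87 32.21
0 0.03 F [-3.7  0.9  5.1] tz 0.02 12.21 32.63
20 20.03 F [-4.3  1.   4.4] tz 0.06 11.59 33.06
30.3 30.34 F [-4.4  1.3  4.5] tz 0.041 12.22 33.35
[-1.79976197e+02 -1.10835349e-02  3.03267510e+01] 30.00031402800232
```

View pics/f6.png

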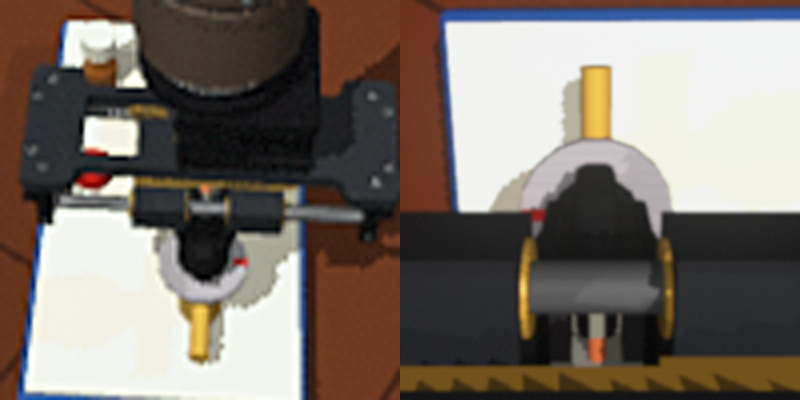

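The final view shows the bar straight along the station's y axis: its tail is at (595,170), in line with the outlet at (595,105), so the white end points at the vials. The grip is holding at 30 N. Handing in.

```bash
python3 -c "
from workcell import env
print(env.close_job())"
```

```text
the job is handed in; nothing more can be done
None
```

I handed the job in at about 33 s: both stoppers pressed home, then the thumbscrew seated, backed off a quarter turn and still gripped at 30 N; the spare stopper, tube and other items were not touched.

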